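Stand the fallen bottle back in its rack and bolt it in

TASK

The squat bottle has fallen over on the bench. Stand it upright, cap up, on the cork mat in the free place of the bottle rack, and let go of it. Then slide the rack's retaining rod along its V-groove until its end touches the end stop, so that the bottle cannot fall out again; leave the dropper bottle, the plaster cast and the jar where they stand.

Things in the scene. Friction and masses are not known exactly. Their poses are not given: they have to be found in the camera images.
- bottle_mid (a point): Squat brown bottle with a ribbed blue cap, lying on its side on the bench in front of the rack at the start, cap towards the left; round, 46 mm in diameter over its whole length (cap included), 88 mm long, about 0.09 kg. This point is its centre, on its axis, 44 mm from the base; its z axis runs from the base to the cap.
- mat: Thin round cork mat, 64 mm in diameter, 2 mm thick, fixed on the rack's floor in the free one of its two places (either left or right). Origin at the centre of its underside, z up; its top lies 10 mm above the bench.
- rack: Fixed low aluminium bottle rack with two places side by side, 88 mm apart. Origin at bench level under its middle; x to its back, y to its left, z up. Floor 100 x 200 mm, 8 mm thick; back wall 34 mm, end walls 26 mm high. The V-groove guide of the rod stands at its front right (y = -95 to -165 mm, 49 mm high), the end stop, 54 mm high, at its front left (y = 98 mm).
- rod (a joint): Travel of the retaining rod in m: 0 with its left end touching the end stop, growing as it is drawn out along the rack's -y (right), at most 0.165. Captive steel rod, 12 mm in diameter, along the rack's front, 51 mm before its middle, 40 mm above the bench; drawn out, only its tip reaches before the right place. Stays where it is left; moves with about 1.5 N.
- rod_post (a point): Upright black post at the right end of the retaining rod, 14 mm in diameter with a 17 mm head, by which the rod is slid; it rises above the rod from 46 to 94 mm above the bench (the head is the top 6 mm). This point is on its axis, 72 mm above the bench; axes as the rack's.
- dropper_mid (a point): Small dropper bottle, 33 mm in diameter and 102 mm tall, standing upright loose in the other place of the rack; this point is on its axis, 50 mm above its base; z towards the dropper. Stays where it is.
- cast: Plaster dental cast, 56 x 68 x 32 mm, loose on the bench; stays where it is. Origin at the centre of its underside.
- wax_jar: Jar with a black lid, 61 mm in diameter, 62 mm tall, standing loose on the bench; stays where it is. Origin at the centre of its underside.
Not all that is in view belongs to the job. What is shaped like the part that bears dropper_mid but red is not meant.

How it is judged:
By the outcome, as a careful person would: the job done as asked, in the order asked, and still so for the second after the job is handed in, with the robot touching nothing.
It also fails if it takes over 58 s, if anything falls off the work surface, if the arm or the gripper's body presses on something with over 40 N, if the wrist force passes 120 N, or if a joint passes its speed limit or range.

ROBOT

A 7-joint arm with a two-finger parallel gripper is mounted at the origin on the work surface; the furniture and walls round the work are solid. World frame = base frame: x ahead of the robot, y to its left, z up, the work surface at z = 0. Lengths are in m, angles in rad, forces in N, time in s.
With the tool pointing down it reaches from about 0.35 to 0.9 m from the base axis. Payload 8.1 kg.
Tool frame: the origin (TCP) lies midway between the tips of the shut fingers; the grasp point (between the pads) lies 19 mm behind it; z points along the fingers, y is the line along which they close (so a half turn about z gives the same grasp; the last joint's range is limited). The gripper opens to 92 mm and grips with 3 to 60 N. Pads are 19 mm wide; open, the fingers measure 130 mm over their backs; the gripper's body (75 mm by 190 mm) begins 47 mm behind the grasp point.
Start: joints at [1.178, 0.434, 0.025, 1.573, -0.012, 1.134, -0.075], TCP at [0.179, -0.599, 0.202] pointing down, gripper open.
Joint ranges: [-2.62, 2.62], [-0.44, 2.09], [-1.27, 1.32], [0.08, 2.57], [-1.32, 4.46], [0.12, 2], [-2.74, 2.74]. Speed limits (rad/s): [2.22, 2.22, 3.01, 3.01, 3.14, 3.14, 3.14].

INTERFACE

Orientations are given as a 3x3 rotation matrix whose columns are the frame's x, y, z axes.
In Python, from cell import sensors, viewer, workorder gives the robot as it stands.
- The arm moves only by the shell command python3 -m inch 'ROWS' [FORCE]. ROWS is JSON, a list of rows, each a list of 5 numbers: the shift along the tool's x, y, z in mm, then the turn about the tool's z in rad, then the opening, from 0 (shut) to 1 (fully open). In form: [[tx, ty, tz, spin, grip], ...]. A call has 1 to 8 rows; each row is the pose to reach, as a shift and turn from the pose commanded when the call began, along the tool's axes at that moment; what a row does not reach only later rows make up. A row lasts 1/8 s, in which the tool goes at most 62.5 mm and 10.7 degrees, less where a joint would pass 70% of its speed; a pose out of reach is approached as far as the arm can. A call with a gripper value outside its range is refused whole. The fingers move at their own pace and stop on an object; FORCE is the grip in N (left out, the last holds). Time passes only in rows, so rows that repeat a pose let the fingers close. It gives the time, the measured TCP pose, the force, the opening and the grip force at its end, in the units of the state.
- sensors.observe(): the state, without advancing time (a new reading comes with each control period).
- viewer.get_image(name): name is "side" or "top" or "wrist"; returns (picture, depth): 420x560x3 uint8, red, green, blue; 420x560 float32, m along the optical axis (not along the pixel's ray), 0 where there is no reading.
- viewer.camera_model(name): a dict with "K" (3x3 intrinsics, pixels), "T" (4x4, takes a point from camera to world coordinates). Camera axes: x right, y down, z forward; pixel columns grow to the right and rows downward; lengths in m; the calibration is good to about 2 mm. A picture is of the moment at which its call begins: read the wrist's pose just before it. camera_model takes no time and is no camera call; for the wrist camera it gives the pose at the moment of the call.
- workorder.job_done(): hands the job in; it is judged then, once.
The state is a dict: "clock": time; "q": joint angles; "qvel": joint speeds; "effort": joint torques, N m; "position": TCP position; "tcp_rot": TCP orientation; "force": force on the tool from outside, world axes, zero at the start; "torque": the same for the moment, N m; "finger_gap": opening from 0.0 (shut) to 1.0 (fully open); "gripper_force": force on a finger pad.
Only numpy, scipy, OpenCV 4.12 (cv2) and the standard library are available. Lean on these libraries where they do the work, as an engineer would, in place of code of your own. Each camera call takes 0.05 s, during which the arm holds its last target. There are 200 camera calls.

## Working session

There is one attempt and no reset: what is moved stays moved. The work goes in short steps, Python scripts to look and compute and a shell command to move; the robot and the scene stay as the last step left them, time stands still between calls to the robot, and variables do not carry over. Pictures are saved under pics/ and viewed, at most 10 in all, crops included, and the job is handed in when it is done.

```bash
mkdir -p pics; ls; python3 - <<'E'
from cell import sensors, viewer
import numpy as np, cv2
s=sensors.observe(); print(s['clock'],s['position'],s['tcp_rot'],s['finger_gap'])
for n in ("side","top"):
    im,d=viewer.get_image(n); m=viewer.camera_model(n)
    np.savez(f'pics/{n}0.npz',im=im,d=d,K=m['K'],T=m['T']); print(n,np.round(m['K'],1).tolist(),np.round(m['T'],3).tolist())
    cv2.imwrite(f'pics/{n}0.png',im[:,:,::-1])
E
```

```text
pics
0.0 [ 0.17837456 -0.59842936  0.20163511] [[ 9.58315324e-01  2.85712020e-01 -6.16771717e-04]
 [ 2.85712636e-01 -9.58314200e-01  1.47751505e-03]
 [-1.68917286e-04 -1.59214479e-03 -9.99998718e-01]] 1.0061313416729007
side [[543.9, 0.0, 279.9], [0.0, 543.9, 205.0], [0.0, 0.0, 1.0]] [[0.999, -0.038, 0.036, 0.475], [-0.051, -0.558, 0.828, -0.83], [-0.011, -0.829, -0.559, 0.614], [0.0, 0.0, 0.0, 1.0]]
top [[478.8, 0.0, 285.4], [0.0, 478.8, 197.7], [0.0, 0.0, 1.0]] [[0.003, -0.999, 0.043, 0.481], [-1.0, -0.004, -0.02, 0.027], [0.02, -0.043, -0.999, 0.981], [0.0, 0.0, 0.0, 1.0]]
```

View pics/top0.png

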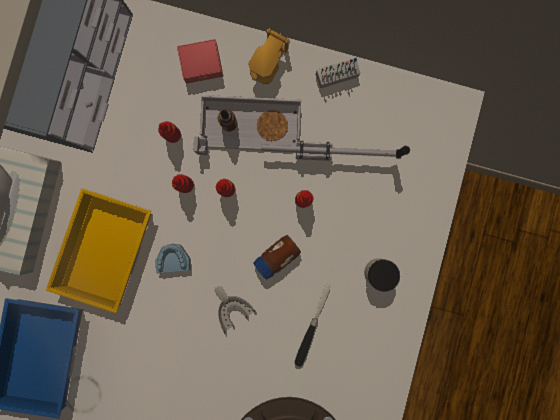

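View pics/side0.png

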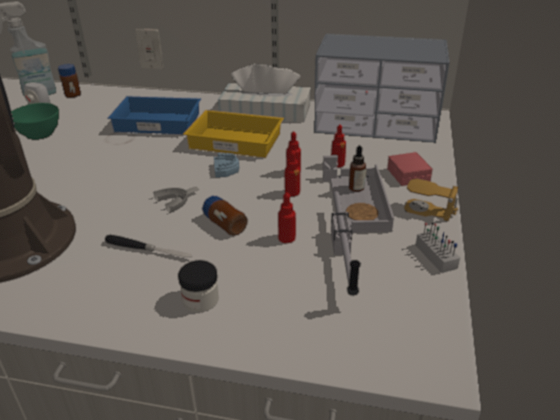

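Top view: image up is world +x and image left is +y. The rack spans (203–300, 97–150), with the dropper at (227,120) on the left, the mat at (272,126) on the right, and the post at (404,151). The bottle is at (277,257) with its cap at (265,268); four red decoys stand between it and the rack. In the side view the bottle is at (225,215).

```bash
cat > h.py <<'E'
import numpy as np, cv2
def load(n):
    z=np.load(f'pics/{n}.npz'); return z['im'],z['d'],z['K'],z['T']
def ray(K,T,u,v,z):
    d=T[:3,:3]@np.linalg.inv(K)@[u,v,1]; o=T[:3,3]; return o+d*(z-o[2])/d[2]
def cloud(d,K,T):
    v,u=np.indices(d.shape); p=np.stack([(u-K[0,2])/K[0,0]*d,(v-K[1,2])/K[1,1]*d,d],-1)
    return p@T[:3,:3].T+T[:3,3]
def blob(m,win):
    x0,y0,x1,y1=win; w=np.zeros(m.shape,np.uint8); w[y0:y1,x0:x1]=m[y0:y1,x0:x1]
    n,l,s,c=cv2.connectedComponentsWithStats(w); i=1+s[1:,4].argmax(); return l==i,c[i],s[i]
E
python3 - <<'E'
from h import *
im,d,K,T=load('top0'); hsv=cv2.cvtColor(im,cv2.COLOR_RGB2HSV); H,S,V=[hsv[...,i].astype(int) for i in range(3)]
P=cloud(d,K,T)
print('bench z',P[300,150],P[350,250])
# bottle by height
m,c,s=blob((P[...,2]>.012).astype(np.uint8),(245,225,310,285))
r=cv2.minAreaRect(np.argwhere(m)[:,::-1].astype(np.float32)); print('bottle rect',r,c)
bx=[ray(K,T,*p,.023)[:2] for p in cv2.boxPoints(r)]; print('corners',np.round(bx,3).tolist(),'ctr',ray(K,T,*r[0],.025),'ztop',P[m][:,2].max())
cap,cc,_=blob(((H>100)&(H<125)&(S>120)&m).astype(np.uint8),(245,225,310,285)); print('cap',cc,ray(K,T,*cc,.03))
# mat
mm,mc,ms=blob(((H<20)&(S>100)&(V>80)).astype(np.uint8),(250,105,295,145)); print('mat',mc,ms,ray(K,T,*mc,.010))
# post
pm,pc,ps=blob((P[...,2]>.085).astype(np.uint8),(385,130,420,170)); print('post',pc,ps,ray(K,T,*pc,.094),P[pm][:,2].max())
# rack front/back: heights
dm,dc,ds=blob((P[...,2]>.09).astype(np.uint8),(210,95,245,140)); print('dropper',dc,ds,ray(K,T,*dc,.105),P[dm][:,2].max() if dm.any() else 0)
# rod line
rm=(P[...,2]>.03)&(P[...,2]<.06); rm[:, :335]=0; rm[:,392:]=0; rm[:140]=0; rm[165:]=0
q=P[rm]; print('rod',len(q),cv2.fitLine(q[:,:2].astype(np.float32),cv2.DIST_L2,0,.01,.01).ravel(),q[:,2].max())
j,cj,sj=blob((P[...,2]>.05).astype(np.uint8),(360,240,410,310)); print('jar',cj,ray(K,T,*cj,.062))
cv2.imwrite('pics/a.png',cv2.resize(im[85:175,190:420,::-1],None,fx=3.4,fy=3.4,interpolation=cv2.INTER_CUBIC))
E
```

```text
bench z [3.14989279e-01 2.80287742e-01 2.47458715e-04] [0.21501261 0.07784468 0.0011651 ]
bottle rect ((276.3470764160156, 256.811767578125), (25.07818031311035, 45.79072189331055), 50.90614318847656) [276.60691538 256.78161965]
corners [[0.395, 0.076], [0.452, 0.006], [0.413, -0.026], [0.356, 0.045]] ctr [0.4042215  0.02544315 0.025     ] ztop 0.9807919898653322
cap [262.54901961 267.2254902 ] [0.38411928 0.05259975 0.03      ]
mat [271.72413793 125.4537931 ] [257 111  31  30 725] [0.67002739 0.0358905  0.01      ]
post [405.28125 149.59375] [401 146   9   9  64] [ 0.60989559 -0.21494714  0.094     ] 0.09787116223391734
dropper [224.  113.5] [221 110   7   8  48] [0.67308841 0.12286751 0.105     ] 0.9807919898653322
rod 342 [ 0.03812517  0.99927294  0.61254394 -0.14452189] 0.04959567035899948
jar [383.72942643 274.97630923] [ 0.37284941 -0.18030826  0.062     ]
```

View pics/a.png

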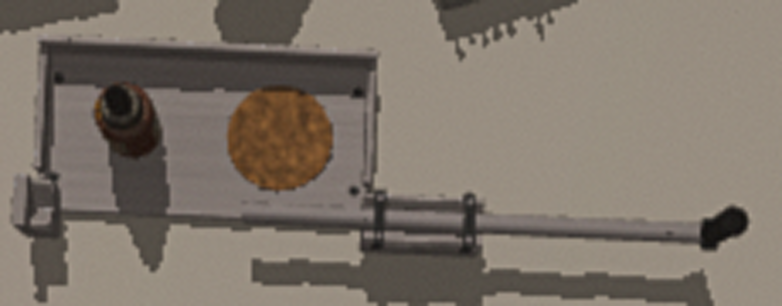

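Crop: dropper on the left, mat on the right, and the rod drawn out to the right with its post head at the far right. The mat-to-dropper distance of 88 mm, the mat-to-rod distance of 51 mm and the bottle length of about 90 mm all agree with the sizes given. The tool always points down, so I'll grip the cap end lightly and swing the bottle up about its base edge.

```bash
cat >> h.py <<'E'
def rel(*tg):
    """world TCP targets (x,y,z,yaw deg of tool x) -> tool shift mm, spin"""
    from cell import sensors
    s=sensors.observe(); R=np.array(s['tcp_rot']); p=np.array(s['position'])
    y0=np.degrees(np.arctan2(R[1,0],R[0,0])); print('t',round(s['clock'],2),'p',np.round(p,4),'yaw',round(y0,1),'gap',round(s['finger_gap'],3),'gf',round(s['gripper_force'],1),'F',np.round(s['force'],1),'q',np.round(s['q'],2))
    for x,y,z,w in tg:
        print(np.round(1e3*R.T@(np.array([x,y,z])-p),1), round(float(np.radians((y0-w+180)%360-180)),3))
E
python3 -c "
from h import *
rel((.42,-.15,.2,60),(.391,.041,.15,129.1))"
```

```text
t 0.1 p [ 0.1784 -0.5985  0.2017] yaw 16.6 gap 1.0 gf 0.0 F [ 0.6  0.5 -0.1] q [ 1.18  0.44  0.02  1.57 -0.01  1.13 -0.08]
[ 359.6 -360.8    2.2] -0.757
[ 386.4 -552.    52.5] -1.964
```

```bash
python3 -m inch '[[360,-361,0,-0.757,1],[360,-361,0,-0.757,1],[360,-361,0,-0.757,1],[360,-361,0,-0.757,1],[360,-361,0,-0.757,1],[360,-361,0,-0.757,1],[360,-361,0,-0.757,1],[360,-361,0,-0.757,1]]'; python3 -c "
from h import *
rel((.391,.041,.15,129.1))"
```

```text
clock: 1.1
position: [0.4162, -0.157, 0.2025]
tcp_rot: [[0.501, 0.866, 0.0], [0.866, -0.501, -0.0], [-0.0, 0.0, -1.0]]
force: [1.1, -0.7, 0.0]
finger_gap: 0.995
gripper_force: 0.0
t 1.1 p [ 0.4162 -0.157   0.2025] yaw 59.9 gap 0.995 gf 0.0 F [ 1.1 -0.7  0. ] q [ 0.61  0.17 -0.42  1.96  0.08  1.02 -0.37]
[ 158.8 -121.    52.4] -1.207
```

```bash
python3 -m inch '[[152,-121,52,-1.207,1],[152,-121,52,-1.207,1],[152,-121,52,-1.207,1],[152,-121,52,-1.207,1],[152,-121,52,-1.207,1],[152,-121,52,-1.207,1],[152,-121,52,-1.207,1],[152,-121,52,-1.207,1]]' >/dev/null; python3 - <<'E'
from h import *
from cell import viewer
rel((.391,.041,.15,129.1))
m=viewer.camera_model('wrist'); im,d=viewer.get_image('wrist'); np.savez('pics/w1.npz',im=im,d=d,K=m['K'],T=m['T'])
cv2.imwrite('pics/w1.png',im[...,::-1])
E
```

```text
t 2.1 p [0.3869 0.0332 0.1502] yaw 129.1 gap 1.002 gf 0.0 F [ 0.2 -0.3  0.2] q [ 0.45  0.19 -0.75  2.13  0.17  0.88  0.29]
[3.4 8.1 0.2] -0.0
```

View pics/w1.png

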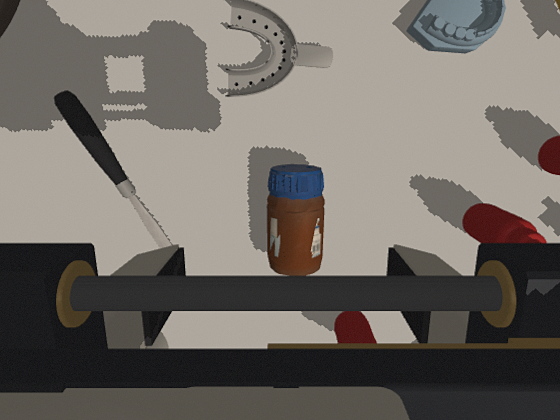

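Wrist view: the bottle lies along the tool x axis, cap up at about (296,182), body down to row 274, centred between the fingers. The spoon-like tray and the knife are clear of it.

```bash
python3 - <<'E'
from h import *
im,d,K,T=load('w1'); hsv=cv2.cvtColor(im,cv2.COLOR_RGB2HSV); H,S,V=[hsv[...,i].astype(int) for i in range(3)]
cap,cc,cs=blob(((H>100)&(H<125)&(S>120)).astype(np.uint8),(250,150,340,215))
b,bc,bs=blob(((H<18)&(S>100)).astype(np.uint8),(250,190,340,290))
P=cloud(d,K,T); m=cap|b
print(cc,cs,bc,bs,'ztop',np.percentile(P[m][:,2],[5,50,98]))
x0,y0,x1,y1=bs[0],cs[1],bs[0]+bs[2],bs[1]+bs[3]
e=ray(K,T,cs[0]+cs[2]/2,cs[1]+1,.023); e2=ray(K,T,bs[0]+bs[2]/2,y1-1,.023); capc=ray(K,T,cs[0]+cs[2]/2,cs[1]+cs[3],.035)
print('cap end',e,'base',e2,np.linalg.norm(e-e2)); u=(e-e2)/np.linalg.norm(e-e2); yaw=np.degrees(np.arctan2(u[1],u[0])); print('yaw',yaw)
mid=(e+e2)/2; g=mid+u*.020; print('mid',mid,'g',g,'capedge',capc)
rel((g[0],g[1],.06,yaw),(g[0],g[1],.004,yaw))
E
```

```text
[296.39562924 184.28033157] [ 269  169   55   30 1327] [295.25021133 234.26852635] [ 267  195   57   81 3549] ztop [0.03077092 0.04275331 0.0462149 ]
cap end [0.37947226 0.05686451 0.023     ] base [ 0.43878382 -0.01642897  0.023     ] 0.09428570908572047
yaw 128.98094886411803
mid [0.40912804 0.02021777 0.023     ] g [0.3965468  0.03576487 0.023     ] capedge [0.39325485 0.03964047 0.035     ]
t 2.15 p [0.3869 0.0332 0.1503] yaw 129.0 gap 1.001 gf 0.0 F [-0.4  0.4  1.1] q [ 0.45  0.19 -0.75  2.13  0.17  0.88  0.28]
[-4.1  9.1 90.3] 0.0
[ -4.1   9.1 146.3] 0.0
```

```bash
python3 -m inch '[[0,9,40,0,1],[0,9,80,0,1],[0,9,110,0,1],[0,9,130,0,1],[0,9,140,0,1],[0,9,144,0,1],[0,9,144,0,1]]'; python3 -m inch '[[0,0,0,0,0.3],[0,0,0,0,0.3],[0,0,0,0,0.3],[0,0,0,0,0.3],[0,0,0,0,0.3],[0,0,0,0,0.3]]' 6
```

```text
clock: 3.02
position: [0.3944, 0.039, 0.0067]
tcp_rot: [[-0.631, 0.776, 0.001], [0.776, 0.631, -0.0], [-0.0, 0.0, -1.0]]
force: [-0.2, 0.1, 0.9]
finger_gap: 1.002
gripper_force: 0.0
clock: 3.78
position: [0.394, 0.0389, 0.0064]
tcp_rot: [[-0.631, 0.776, -0.0], [0.776, 0.631, -0.0], [0.0, -0.0, -1.0]]
force: [0.4, 0.5, -0.4]
finger_gap: 0.446
gripper_force: 5.3
```

```bash
python3 -m inch '[[-2,0,-5,0,0.3],[-4,0,-10,0,0.3],[-8,0,-15.5,0,0.3],[-13.5,0,-22.5,0,0.3],[-20,0,-28.5,0,0.3],[-27,0,-34,0,0.3],[-35,0,-38,0,0.3],[-35,0,-38,0,0.3]]' 6; python3 - <<'E'
from h import *
from cell import viewer
im,d=viewer.get_image('side'); cv2.imwrite('pics/s1.png',cv2.resize(im[120:300,120:360,::-1],None,fx=3,fy=3))
E
```

```text
clock: 4.78
position: [0.4168, 0.0113, 0.0446]
tcp_rot: [[-0.63, 0.777, 0.001], [0.777, 0.63, -0.0], [-0.0, 0.0, -1.0]]
force: [-0.3, 0.2, -0.9]
finger_gap: 0.44
gripper_force: 5.6
```

View pics/s1.png

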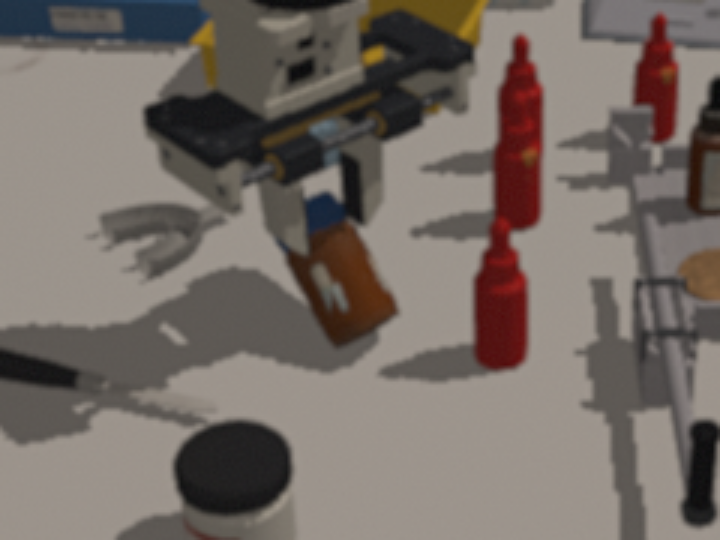

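The bottle has pivoted to about 50–60°, base edge on the bench, cap in the fingers. A red decoy is close on the right, so I'll shift sideways before finishing the swing.

```bash
python3 -m inch '[[0,0,-15,0,0.3],[0,-25,-20,0,0.3],[0,-50,-15,0,0.3],[0,-50,0,0,0.3],[-8,-50,-3,0,0.3],[-17,-50,-5,0,0.3],[-26,-50,-6.5,0,0.3],[-35,-50,-6.5,0,0.3]]' 6;  python3 -m inch '[[-8,0,1,0,0.3],[-17,0,3,0,0.3],[-17,0,3,0,0.3]]' 6; python3 - <<'E'
from h import *
from cell import viewer
im,d=viewer.get_image('side'); cv2.imwrite('pics/s2.png',cv2.resize(im[120:300,120:360,::-1],None,fx=3,fy=3))
E
```

```text
clock: 5.82
position: [0.4004, -0.0474, 0.0514]
tcp_rot: [[-0.631, 0.776, 0.001], [0.776, 0.631, -0.0], [-0.001, 0.001, -1.0]]
force: [-0.9, 0.2, -0.0]
finger_gap: 0.3
gripper_force: 0.0
clock: 6.2
position: [0.4104, -0.0605, 0.0476]
tcp_rot: [[-0.63, 0.776, -0.0], [0.776, 0.63, 0.0], [0.0, -0.0, -1.0]]
force: [0.6, -0.5, 0.1]
finger_gap: 0.3
gripper_force: 0.0
```

View pics/s2.png

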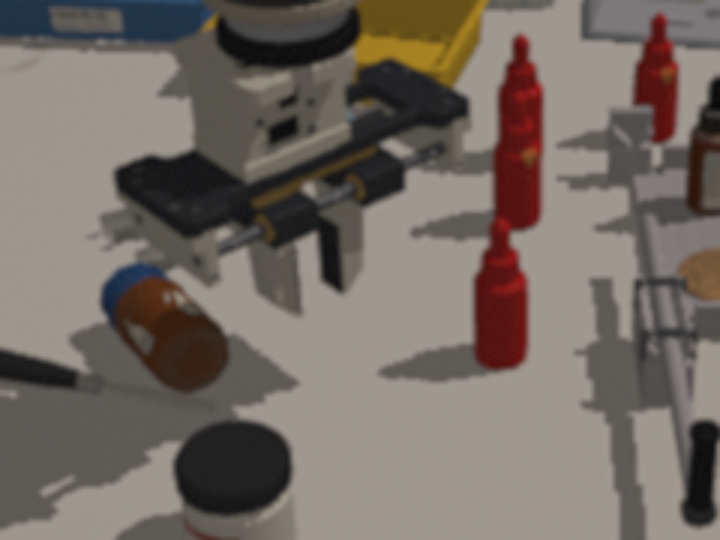

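The grip slipped and the bottle is lying again at about (165,325) in this crop, near the knife and jar. I'll raise, open and look from above.

```bash
python3 -m inch '[[0,0,-60,0,0.5],[40,0,-100,0,1],[80,0,-110,0,1],[80,0,-110,0,1],[80,0,-110,0,1],[80,0,-110,0,1]]' 15 >/dev/null; cat > bot.py <<'E'
from h import *
from cell import viewer
import sys
def find(n,win):
    m=viewer.camera_model(n); im,d=viewer.get_image(n); K,T=m['K'],m['T']
    hsv=cv2.cvtColor(im,cv2.COLOR_RGB2HSV); H,S,V=[hsv[...,i].astype(int) for i in range(3)]
    ok=(((H>100)&(H<125)&(S>120))|((H<18)&(S>100)&(V>40))).astype(np.uint8); ok=cv2.morphologyEx(ok,cv2.MORPH_CLOSE,np.ones((5,5)))
    b,c,s=blob(ok,win); r=cv2.minAreaRect(np.argwhere(b)[:,::-1].astype(np.float32))
    cap=b&(H>100)&(H<125)&(S>120); cc=np.argwhere(cap).mean(0)[::-1]
    q=cv2.boxPoints(r); q=q[np.argsort(np.linalg.norm(q-cc,axis=1))]
    e,f=ray(K,T,*q[:2].mean(0),.03),ray(K,T,*q[2:].mean(0),.03); L=np.linalg.norm(e-f); u=(e-f)/L; yaw=np.degrees(np.arctan2(u[1],u[0])); mid=(e+f)/2
    P=cloud(d,K,T); print(n,r,cc,'L',L,'yaw',yaw,'mid',mid,'z',np.percentile(P[b][:,2],[50,90]))
    return im,mid,u,yaw
if __name__=='__main__':
    for n,w in (('top',(230,220,360,350)),('wrist',(120,0,500,270))):
        try:
            im,mid,u,yaw=find(n,w); g=mid+u*.02; rel((g[0],g[1],.15,yaw),(g[0],g[1],.006,yaw))
        except Exception as e: print(e)
        cv2.imwrite(f'pics/{sys.argv[1]}_{n}.png',im[...,::-1])
E
python3 bot.py b1
```

```text
top ((298.5, 319.5), (59.0, 121.0), 90.0) [nan nan] L 0.11494329384123003 yaw 0.10769642769287874 mid [ 0.28202928 -0.01860331  0.03      ] z [0.58286397 0.59088205]
t 7.05 p [0.3598 0.0016 0.1575] yaw 129.1 gap 0.947 gf 0.0 F [0.8 0.1 0.6] q [ 0.61  0.13 -0.81  2.17  0.12  0.88  0.41]
[ 20.7 -57.6   7.5] 2.251
[ 20.6 -57.5 151.5] 2.251
wrist ((229.11666870117188, 178.17532348632812), (57.36137008666992, 108.11122131347656), 4.236394882202148) [231.71971326 138.57706093] L 0.09176722333733359 yaw 122.778263987578 mid [ 0.31387289 -0.0169742   0.03      ] z [0.04214952 0.04529066]
t 7.1 p [0.3598 0.0017 0.1575] yaw 129.1 gap 0.975 gf 0.0 F [-0.  -0.9 -0.8] q [ 0.61  0.13 -0.82  2.17  0.12  0.88  0.41]
[ 34.3 -45.2   7.6] 0.11
[ 34.2 -45.2 151.6] 0.11bot.py:9: RuntimeWarning: Mean of empty slice.
  cap=b&(H>100)&(H<125)&(S>120); cc=np.argwhere(cap).mean(0)[::-1]
  ret = um.true_divide(
```

View pics/b1_wrist.png

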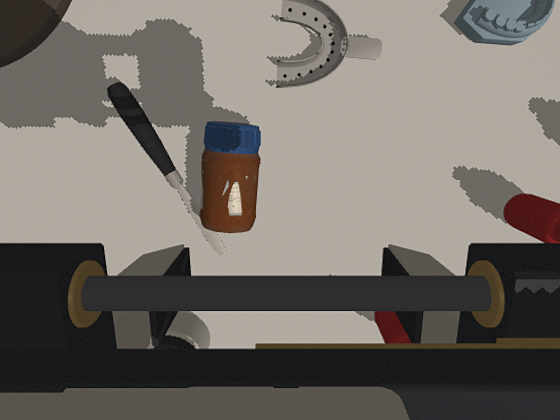

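Wrist view: the bottle is at (231,177), cap up, beside the knife blade, with the knife about 26 mm from the cap's left edge. I'll go in with a narrow opening at the cap and grip harder. It lies close to the base, so reach comes first.

```bash
python3 -m inch '[[20,-22,5,0.11,0.64],[40,-45,10,0.11,0.64],[40,-45,10,0.11,0.64],[40,-45,30,0.11,0.64],[40,-45,60,0.11,0.64],[40,-45,60,0.11,0.64]]' 15; python3 -c "
from h import *
rel((.300,.005,.03,122.8),(.300,.005,.006,122.8))"; sed -i "s/'top',(230,220,360,350)),(//;s/((\('wrist',([0-9,]*)\))):/((\1),):/" bot.py; grep 'for n,w' bot.py
```

```text
clock: 7.85
position: [0.2989, 0.005, 0.0969]
tcp_rot: [[-0.543, 0.84, -0.004], [0.84, 0.543, 0.002], [0.003, -0.002, -1.0]]
force: [-0.2, 0.1, 0.3]
finger_gap: 0.64
gripper_force: 0.0
t 7.85 p [0.2989 0.005  0.0969] yaw 122.9 gap 0.64 gf 0.0 F [-0.2  0.1  0.3] q [ 0.59  0.14 -0.83  2.37  0.15  0.69  0.23]
[-0.8  1.1 66.9] 0.001
[-0.9  1.1 90.9] 0.001
    for n,w in (('wrist',(120,0,500,270)),):
```

```bash
python3 -m inch '[[-1,1,20,0,0.64],[-1,1,40,0,0.64],[-1,1,54,0,0.64],[-1,1,60,0,0.64],[-1,1,60,0,0.64]]' 15; 
```

```text
clock: 8.48
position: [0.3015, 0.0044, 0.0383]
tcp_rot: [[-0.542, 0.84, 0.0], [0.84, 0.542, -0.0], [-0.0, 0.0, -1.0]]
force: [0.3, 0.4, -0.5]
finger_gap: 0.642
gripper_force: 0.0
```

```bash
python3 -m inch '[[0,0,15,0,0.64],[0,0,26,0,0.64],[0,0,31,0,0.64],[0,0,31,0,0.64]]' 15; python3 -c "
from h import *
rel()"
```

```text
clock: 8.98
position: [0.3012, 0.0043, 0.0072]
tcp_rot: [[-0.542, 0.84, 0.0], [0.84, 0.542, -0.0], [-0.0, 0.0, -1.0]]
force: [-0.2, 0.7, -0.0]
finger_gap: 0.641
gripper_force: 0.0
t 8.97 p [0.3012 0.0043 0.0072] yaw 122.8 gap 0.641 gf 0.0 F [-0.2  0.7 -0. ] q [ 0.34  0.35 -0.63  2.48  0.52  0.42 -0.18]
```

Close with a firmer grip and lift slightly to pull outward from the base.

```bash
python3 -m inch '[[0,0,0,0,0.3],[0,0,0,0,0.3],[0,0,0,0,0.3],[0,0,0,0,0.3],[0,0,0,0,0.3]]' 12; python3 -c "
from h import *
rel((.42,-.02,.06,122.8))"
```

```text
clock: 9.6
position: [0.301, 0.0043, 0.007]
tcp_rot: [[-0.542, 0.84, 0.0], [0.84, 0.542, -0.0], [-0.0, 0.0, -1.0]]
force: [-0.8, 0.7, 2.6]
finger_gap: 0.431
gripper_force: 11.3
t 9.6 p [0.301  0.0043 0.007 ] yaw 122.8 gap 0.431 gf 11.3 F [-0.8  0.7  2.6] q [ 0.34  0.35 -0.63  2.49  0.52  0.42 -0.18]
[-85.   86.8 -53. ] 0.0
```

```bash
python3 -m inch '[[0,0,0,0,0.6],[0,0,0,0,0.6],[0,0,4,0,0.6],[0,0,4,0,0.6],[0,0,4,0,0.3],[0,0,4,0,0.3],[0,0,4,0,0.3],[0,0,4,0,0.3]]' 20; python3 bot.py b2; python3 - <<'E'
import cv2
im=cv2.imread('pics/b2_wrist.png'); cv2.imwrite('pics/b2c.png',im)
E
```

```text
clock: 10.6
position: [0.3009, 0.0044, 0.0029]
tcp_rot: [[-0.542, 0.84, 0.0], [0.84, 0.542, -0.0], [-0.0, 0.0, -1.0]]
force: [0.3, 0.3, -0.7]
finger_gap: 0.468
gripper_force: 19.0
wrist ((286.0, 246.5), (99.99998474121094, 44.99999237060547), -0.0) [284.23892739 250.91232299] L 0.020890087036034656 yaw -57.13304761997754 mid [0.29545237 0.01362001 0.03      ] z [0.04150493 0.04440851]
t 10.65 p [0.3009 0.0044 0.0029] yaw 122.8 gap 0.466 gf 19.0 F [ 0.1  0.5 -0.7] q [ 0.33  0.36 -0.62  2.49  0.54  0.41 -0.2 ]
[  -9.3    0.4 -147.1] 3.141
[-9.3  0.4 -3.1] 3.141
```

View pics/b2c.png

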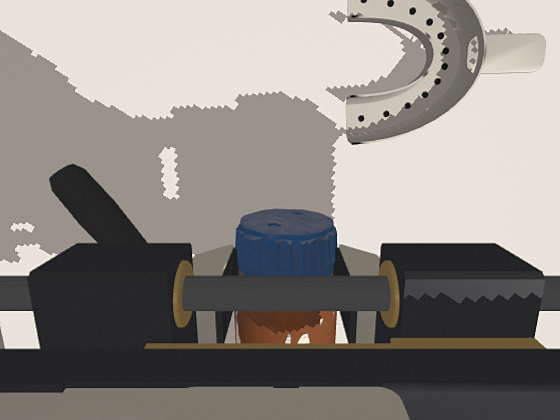

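Wrist view: both pads now hold the cap/shoulder across the full diameter. The previous grasp was too high on the round. Carry clear of the knife, at low height.

```bash
python3 -m inch '[[0,0,-8,0,0.3],[0,10,-15,0,0.3],[0,25,-15,0,0.3],[0,40,-15,0,0.3],[0,55,-15,0,0.3],[0,70,-15,0,0.3],[0,70,-8,0,0.3],[0,70,0,0,0.3]]' 20; python3 -m inch '[[-1,0,-5,0,0.3],[-4,0,-10,0,0.3],[-8,0,-15.5,0,0.3],[-13.5,0,-22.5,0,0.3],[-20,0,-28.5,0,0.3],[-27,0,-34,0,0.3],[-35,0,-38,0,0.3],[-35,0,-38,0,0.3]]' 20
```

```text
clock: 11.65
position: [0.3592, 0.0422, 0.0023]
tcp_rot: [[-0.542, 0.84, -0.001], [0.84, 0.542, -0.0], [0.0, -0.001, -1.0]]
force: [-2.4, 4.2, 37.1]
finger_gap: 0.463
gripper_force: 24.2
clock: 12.65
position: [0.3793, 0.0123, 0.0411]
tcp_rot: [[-0.541, 0.841, 0.001], [0.841, 0.541, -0.0], [-0.0, 0.0, -1.0]]
force: [-0.9, 0.3, -0.8]
finger_gap: 0.474
gripper_force: 20.0
```

```bash
cat > ax.py <<'E'
from h import *
from cell import viewer
m=viewer.camera_model('side'); im,d=viewer.get_image('side'); K,T=m['K'],m['T']; P=cloud(d,K,T)
hsv=cv2.cvtColor(im,cv2.COLOR_RGB2HSV); H,S,V=[hsv[...,i].astype(int) for i in range(3)]
from cell import sensors
p=np.array(sensors.observe()['position']); near=(np.linalg.norm(P[...,:2]-p[:2],axis=-1)<.11)&(P[...,2]>.003)
br=near&(H<18)&(S>100)&(V>35); bl=near&(H>100)&(H<125)&(S>110)
v,u=np.nonzero(br)
q=P[br]; r=cv2.minAreaRect(np.stack([u,v],1).astype(np.float32)); print('brown n',br.sum(),'z range',np.percentile(q[:,2],[1,99]),'rect',r)
for lo,hi in ((0,.33),(.33,.66),(.66,1)):
    a,b=np.percentile(q[:,2],[100*lo,100*hi]); w=q[(q[:,2]>=a)&(q[:,2]<=b)]; print(np.round(w.mean(0),4))
print('blue',bl.sum(),np.round(P[bl].mean(0),4) if bl.any() else '')
E
python3 ax.py
```

```text
brown n 792 z range [0.04708102 0.15418501] rect ((210.98574829101562, 175.93826293945312), (60.02353286743164, 96.18824005126953), 8.79741096496582)
[ 0.407  -0.0434  0.0589]
[ 0.3971 -0.0336  0.0756]
[ 0.3957 -0.0235  0.0883]
blue 42 [0.3703 0.0161 0.0887]
```

```bash
python3 - <<'E'
from h import *
from cell import viewer
im,d=viewer.get_image('side'); cv2.imwrite('pics/s3.png',cv2.resize(im[130:280,120:320,::-1],None,fx=3.9,fy=3.9))
E
```

```text
(no output)
```

View pics/s3.png

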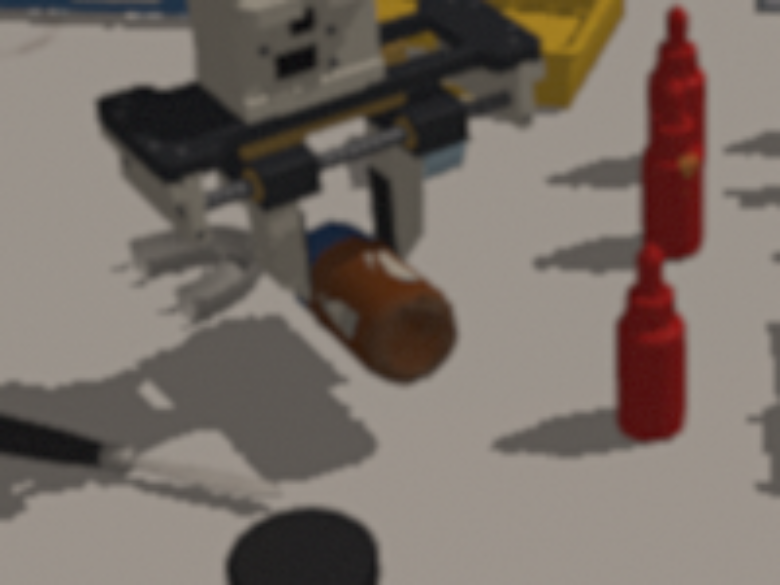

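The grip is now so firm that the bottle is held horizontal in the air. I'll raise a little and relax the grip so that gravity swings it cap up.

```bash
sed -i 's/(P\[...,2\]>.003)/(P[...,2]>.003)\&(P[...,2]<p[2]+.045)/' ax.py; python3 -m inch '[[0,0,-10,0,0.3],[0,0,-20,0,0.3],[0,0,-20,0,0.3]]' 20 >/dev/null; python3 -m inch '[[0,0,-5,0,0.3],[0,0,-5,0,0.3],[0,0,-5,0,0.3],[0,0,-5,0,0.3]]' 6; python3 ax.py
```

```text
clock: 13.62
position: [0.3786, 0.0129, 0.0658]
tcp_rot: [[-0.542, 0.84, -0.0], [0.84, 0.542, -0.0], [0.0, -0.0, -1.0]]
force: [-0.1, 0.4, -2.0]
finger_gap: 0.49
gripper_force: 6.1
brown n 793 z range [0.06927132 0.10996961] rect ((216.00003051757812, 197.50001525878906), (40.305084228515625, 26.162948608398438), 45.0)
[ 0.4064 -0.0425  0.0815]
[ 0.3976 -0.0345  0.0988]
[ 0.3951 -0.0233  0.1071]
blue 43 [0.3711 0.0166 0.106 ]
```

```bash
python3 -m inch '[[0,0,0,0,0.3],[0,0,0,0,0.3],[0,0,0,0,0.3],[0,0,0,0,0.3]]' 3; python3 ax.py
```

```text
clock: 14.18
position: [0.3787, 0.0129, 0.0659]
tcp_rot: [[-0.542, 0.84, 0.0], [0.84, 0.542, 0.0], [-0.0, 0.0, -1.0]]
force: [-0.7, 0.7, -1.0]
finger_gap: 0.475
gripper_force: 2.9
brown n 572 z range [0.01898142 0.07920633] rect ((206.95945739746094, 209.2567596435547), (33.37299728393555, 23.837852478027344), 80.53767395019531)
[ 0.3786 -0.0037  0.0281]
[ 0.3771 -0.0015  0.0532]
[0.3759 0.0027 0.072 ]
blue 170 [0.3797 0.0071 0.0926]
```

At 3 N it swung nearly vertical. Set it down on the bench to flatten it, then grip firmly.

```bash
python3 -m inch '[[0,0,6,0,0.3],[0,0,12,0,0.3],[0,0,16,0,0.3],[0,0,18,0,0.3],[0,0,18,0,0.3]]' 3;python3 -m inch '[[0,0,1,0,0.3],[0,0,2,0,0.3],[0,0,2,0,0.3]]' 3; python3 ax.py
```

```text
clock: 14.85
position: [0.3786, 0.013, 0.0478]
tcp_rot: [[-0.542, 0.84, -0.0], [0.84, 0.542, 0.0], [0.0, -0.0, -1.0]]
force: [1.2, 0.2, 1.1]
finger_gap: 0.439
gripper_force: 2.8
clock: 15.22
position: [0.3786, 0.0129, 0.0458]
tcp_rot: [[-0.542, 0.84, -0.0], [0.84, 0.542, -0.0], [0.0, -0.0, -1.0]]
force: [0.4, -0.9, 1.9]
finger_gap: 0.364
gripper_force: 2.8
brown n 546 z range [0.01247784 0.071771  ] rect ((205.67689514160156, 211.1198272705078), (34.40799331665039, 23.568151473999023), 79.11447143554688)
[ 0.3767 -0.0025  0.0204]
[0.3731 0.0014 0.0429]
[0.3756 0.0094 0.0623]
blue 103 [0.3788 0.0182 0.0829]
```

```bash
python3 -m inch '[[0,0,0,0,0.45],[0,0,0,0,0.52],[0,0,0,0,0.6],[0,0,0,0,0.75],[0,0,0,0,1],[0,0,0,0,1],[0,0,0,0,1]]' 3; python3 ax.py
```

```text
clock: 16.15
position: [0.3787, 0.0129, 0.0459]
tcp_rot: [[-0.542, 0.84, -0.0], [0.84, 0.542, -0.0], [-0.0, -0.0, -1.0]]
force: [-0.7, -0.6, 0.8]
finger_gap: 0.973
gripper_force: 0.0
brown n 523 z range [0.00495902 0.06467015] rect ((207.96908569335938, 216.31956481933594), (31.694547653198242, 23.339536666870117), 87.39744567871094)
[ 0.3788 -0.0068  0.0145]
[ 0.3794 -0.0065  0.0395]
[ 0.379  -0.0044  0.0578]
blue 214 [ 0.3786 -0.0027  0.0786]
```

It stands upright on the bench at the tool axis. Grip lower on the body, firmly.

```bash
python3 -m inch '[[0,0,5,0,1],[0,0,6,0,0.7],[0,0,6,0,0.3],[0,0,6,0,0.3],[0,0,6,0,0.3],[0,0,6,0,0.3]]' 20; python3 -m inch '[[0,0,-30,0,0.3],[0,0,-60,0,0.3],[0,0,-90,0,0.3],[0,0,-120,0,0.3],[0,0,-120,0,0.3]]' 20;python3 ax.py; python3 -c "
from h import *
rel((.670,.036,.165,87.8),(.670,.036,.052,87.8))"
```

```text
clock: 16.95
position: [0.3788, 0.0129, 0.0399]
tcp_rot: [[-0.542, 0.84, 0.0], [0.84, 0.542, -0.0], [-0.0, 0.0, -1.0]]
force: [0.6, 0.1, -0.3]
finger_gap: 0.505
gripper_force: 0.0
clock: 17.58
position: [0.38, 0.0129, 0.1615]
tcp_rot: [[-0.542, 0.841, 0.004], [0.841, 0.542, -0.001], [-0.003, 0.003, -1.0]]
force: [0.2, -0.5, -1.2]
finger_gap: 0.485
gripper_force: 20.0
brown n 640 z range [0.12319032 0.18387702] rect ((204.23779296875, 160.1402587890625), (35.66938400268555, 26.061843872070312), 83.6598129272461)
[ 0.3823 -0.0066  0.1333]
[ 0.3817 -0.0065  0.1582]
[ 0.3823 -0.005   0.1764]
blue 221 [ 0.3848 -0.0029  0.1966]
t 17.62 p [0.3792 0.0126 0.1603] yaw 122.8 gap 0.484 gf 20.0 F [-0.7 -0.7 -0.4] q [ 0.59  0.17 -0.84  2.13  0.16  0.9   0.23]
[-137.8  257.2   -4.2] 0.611
[-137.6  257.1  108.8] 0.611
```

```bash
python3 -m inch '[[-17,32,-4,0.08,0.3],[-34,64,-4,0.16,0.3],[-52,96,-4,0.24,0.3],[-69,128,-4,0.32,0.3],[-86,160,-4,0.4,0.3],[-104,193,-4,0.5,0.3],[-121,225,-4,0.6,0.3],[-138,257,-4,0.611,0.3]]' 20 >/dev/null; python3 -m inch '[[0,0,0,0,0.3],[0,0,0,0,0.3]]'; python3 - <<'E'
from h import *
from cell import viewer
rel((.670,.036,.165,87.8),(.670,.036,.05,87.8))
n='wrist';m=viewer.camera_model(n); im,d=viewer.get_image(n); K,T=m['K'],m['T']; cv2.imwrite('pics/w3.png',im[...,::-1]); np.savez('pics/w3.npz',im=im,d=d,K=K,T=T)
P=cloud(d,K,T); hsv=cv2.cvtColor(im,cv2.COLOR_RGB2HSV).astype(int)
k=(hsv[...,0]<22)&(hsv[...,1]>90)&(P[...,2]<.016)&(P[...,2]>.004)
q=P[k]; q=q[np.linalg.norm(q[:,:2]-[.67,.036],axis=1)<.045]; print(len(q), q.min(0) if len(q) else '',q.max(0) if len(q) else '')
m=viewer.camera_model('top'); im,d=viewer.get_image('top'); P=cloud(d,m['K'],m['T'])
E
```

```text
clock: 18.88
position: [0.6682, 0.0365, 0.162]
tcp_rot: [[0.037, 0.999, -0.003], [0.999, -0.037, -0.0], [-0.001, -0.003, -1.0]]
force: [-0.2, 0.7, -1.6]
finger_gap: 0.488
gripper_force: 20.0
t 18.88 p [0.6682 0.0365 0.162 ] yaw 87.9 gap 0.488 gf 20.0 F [-0.2  0.7 -1.6] q [ 0.22  0.61 -0.57  1.46  0.34  1.17 -0.44]
[-0.4  1.8 -3. ] 0.001
[ -0.3   2.2 112. ] 0.001
1767 [0.64089506 0.02148718 0.00685426] [0.7038364  0.06572954 0.01199056]
```

```bash
python3 -m inch '[[-1.5,2.5,25,0,0.3],[-1.5,2.5,50,0,0.3],[-1.5,2.5,75,0,0.3],[-1.5,2.5,90,0,0.3],[-1.5,2.5,100,0,0.3],[-1.5,2.5,105,0,0.3],[-1.5,2.5,105,0,0.3]]' 20
```

```text
clock: 19.85
position: [0.672, 0.0347, 0.0591]
tcp_rot: [[0.038, 0.999, 0.0], [0.999, -0.038, -0.0], [-0.0, 0.0, -1.0]]
force: [-0.0, -0.3, -1.3]
finger_gap: 0.483
gripper_force: 20.0
```

```bash
python3 -m inch '[[0,0,3,0,0.3],[0,0,6,0,0.3],[0,0,8,0,0.3],[0,0,8,0,0.3]]' 20;  python3 -m inch '[[0,0,1,0,0.3],[0,0,1,0,0.3]]' 20
```

```text
clock: 20.35
position: [0.6722, 0.0346, 0.0514]
tcp_rot: [[0.038, 0.999, 0.001], [0.999, -0.038, -0.0], [-0.0, 0.001, -1.0]]
force: [-1.3, -0.4, 3.3]
finger_gap: 0.487
gripper_force: 20.0
clock: 20.6
position: [0.6725, 0.0346, 0.0513]
tcp_rot: [[0.038, 0.999, 0.001], [0.999, -0.038, -0.0], [-0.0, 0.001, -1.0]]
force: [-2.3, -1.3, 10.2]
finger_gap: 0.488
gripper_force: 20.0
```

On the mat. Release and rise.

```bash
python3 -m inch '[[0,0,-1,0,0.52],[0,0,-1,0,0.58],[0,0,-1,0,0.7],[0,0,-1,0,0.75],[0,0,-1,0,0.75]]' 20; python3 -m inch '[[0,0,-20,0,0.75],[0,0,-50,0,0.75],[0,0,-90,0,0.75],[0,0,-140,0,0.75],[0,0,-140,0,0.75]]' >/dev/null; python3 ax.py; python3 - <<'E'
from h import *
from cell import viewer
n='top';m=viewer.camera_model(n); im,d=viewer.get_image(n); K,T=m['K'],m['T']; P=cloud(d,K,T)
pm,pc,ps=blob((P[...,2]>.085).astype(np.uint8),(385,130,420,170)); g=ray(K,T,*pc,.094); print('post',pc,g)
# approach point: 32 mm right of the post along the rod
u=np.array([.038,.999]); a=g[:2]-.04*u
rel((a[0],a[1],.19,87.8),(a[0],a[1],.058,87.8))
E
```

```text
clock: 21.22
position: [0.6719, 0.0347, 0.0508]
tcp_rot: [[0.038, 0.999, -0.0], [0.999, -0.038, 0.0], [0.0, -0.0, -1.0]]
force: [0.3, -0.4, 0.2]
finger_gap: 0.746
gripper_force: 0.0
brown n 796 z range [0.00506483 0.07332082] rect ((384.09112548828125, 193.314697265625), (71.5578384399414, 55.37487030029297), 4.398705959320068)
[0.6765 0.0232 0.0116]
[0.6721 0.0275 0.0381]
[0.6675 0.026  0.0645]
blue 205 [0.6681 0.0185 0.0878]
post [401.42284866 150.09495549] [ 0.60891004 -0.20768306  0.094     ]
t 21.95 p [0.6723 0.0348 0.1925] yaw 87.8 gap 0.754 gf 0.0 F [-0.3 -1.3 -0.8] q [ 0.22  0.59 -0.58  1.42  0.33  1.23 -0.43]
[-284.8  -54.1    2.4] 0.0
[-284.8  -54.4  134.4] 0.0
```

Bottle is upright on the mat: its cap centre is at z≈0.088. Now go to the right of the post with shut fingers.

```bash
python3 -m inch '[[-50,-9,0,0,0],[-100,-18,0,0,0],[-150,-27,0,0,0],[-200,-36,0,0,0],[-250,-45,0,0,0],[-295,-53,0,0,0],[-295,-53,0,0,0],[-295,-53,0,0,0]]' 20; python3 -m inch '[[0,0,40,0,0],[0,0,80,0,0],[0,0,110,0,0],[0,0,124,0,0],[0,0,124,0,0]]'
```

```text
clock: 22.95
position: [0.6073, -0.2574, 0.1902]
tcp_rot: [[0.038, 0.999, -0.001], [0.999, -0.038, 0.001], [0.001, -0.001, -1.0]]
force: [-0.0, 0.9, 0.4]
finger_gap: 0.004
gripper_force: 0.0
clock: 23.58
position: [0.6077, -0.2568, 0.0664]
tcp_rot: [[0.037, 0.999, -0.001], [0.999, -0.037, 0.001], [0.001, -0.001, -1.0]]
force: [-0.8, -0.6, 0.7]
finger_gap: 0.006
gripper_force: 0.0
```

```bash
python3 -m inch '[[15,0,0,0,0],[30,0,0,0,0],[45,0,0,0,0],[60,0,0,0,0],[75,0,0,0,0],[90,0,0,0,0],[105,0,0,0,0],[105,0,0,0,0]]'; python3 - <<'E'
from h import *
from cell import viewer
n='side';m=viewer.camera_model(n); im,d=viewer.get_image(n); K,T=m['K'],m['T']; P=cloud(d,K,T)
k=(im.max(2)<60)&(P[...,2]>.05)&(P[...,2]<.092)&(abs(P[...,0]-.613)<.025)&(P[...,1]>-.3)&(P[...,1]<.0)
print(k.sum(), np.round(np.percentile(P[k],[5,50,95],axis=0),3) if k.any() else '')
rel()
cv2.imwrite('pics/s4.png',im[...,::-1])
E
```

```text
clock: 24.58
position: [0.6116, -0.1507, 0.0668]
tcp_rot: [[0.035, 0.999, -0.001], [0.999, -0.035, 0.001], [0.001, -0.001, -1.0]]
force: [0.1, -0.2, -0.2]
finger_gap: 0.005
gripper_force: 0.0
77 [[ 0.608 -0.157  0.052]
 [ 0.612 -0.136  0.062]
 [ 0.618 -0.133  0.087]]
t 24.62 p [ 0.6114 -0.152   0.0667] yaw 87.9 gap 0.005 gf 0.0 F [-0.4 -0.4 -0.3] q [ 0.5   0.64 -0.53  1.67  0.38  0.94 -0.2 ]
```

The post moves with the fingers. Continue.

```bash
python3 -m inch '[[10,0,0,0,0],[20,0,0,0,0],[30,0,0,0,0],[40,0,0,0,0],[40,0,0,0,0]]' | grep -E 'pos|force'; python3 -m inch '[[5,0,0,0,0],[10,0,0,0,0],[10,0,0,0,0]]'| grep -E 'pos|force';
```

```text
position: [0.613, -0.1135, 0.0668]
force: [-0.7, -4.2, -1.2]
gripper_force: 1.8
position: [0.6131, -0.1121, 0.0668]
force: [-1.0, -22.2, 0.7]
gripper_force: 11.3
```

```bash
 python3 -m inch '[[3,0,0,0,0],[5,0,0,0,0],[5,0,0,0,0]]'| grep -E 'pos|force'; python3 - <<'E'
from h import *
from cell import viewer
im,d=viewer.get_image('side'); cv2.imwrite('pics/s5.png',cv2.resize(im[110:290,300:460,::-1],None,fx=3.3,fy=3.3,interpolation=cv2.INTER_CUBIC))
E
```

```text
position: [0.6131, -0.1117, 0.0668]
force: [-1.1, -32.5, 1.1]
gripper_force: 16.3
```

View pics/s5.png

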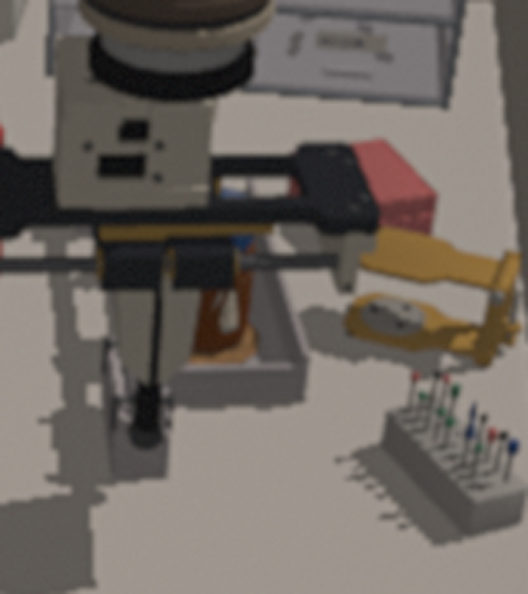

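Fingers at the tip push the post; 32 N with no motion means a hard stop, and the bottle stands behind on the mat. Back off to the right, rise, and check numerically.

```bash
python3 -m inch '[[-15,0,0,0,0],[-40,0,0,0,0],[-60,0,0,0,0],[-60,0,-40,0,0],[-60,0,-100,0,0],[-110,-60,-150,0,0],[-160,-120,-150,0,0],[-200,-160,-150,0,0]]'| grep -E 'clock|pos|force'; python3 - <<'E'
from h import *
from cell import viewer
n='top';m=viewer.camera_model(n); im,d=viewer.get_image(n); K,T=m['K'],m['T']; P=cloud(d,K,T); hsv=cv2.cvtColor(im,cv2.COLOR_RGB2HSV).astype(int)
R=np.array([.6717,.080]); u=np.array([.038,.999]); v=np.array([.999,-.038])
yy=(P[...,:2]-R)@u; xx=(P[...,:2]-R)@v
k=(P[...,2]>.075)&(P[...,2]<.2)&(yy<-.12)&(yy>-.32)&(abs(xx+.051)<.03); print('post rack xy',np.round([np.median(xx[k]),np.median(yy[k])],4),k.sum())
# rod top height along the front in front of the places
for a in np.arange(-.09,.10,.01):
    w=(abs(yy-a)<.005)&(abs(xx+.051)<.005); print(round(a,2),round(float(np.median(P[w][:,2])),3),end='; ')
print()
for name,mask in (('dropper',(abs(yy-.044)<.03)&(P[...,2]>.09)&(abs(xx)<.04)&(P[...,2]<.2)),('bottle cap',(abs(yy+.044)<.035)&(P[...,2]>.088)&(P[...,2]<.2)&(abs(xx)<.04))):
    print(name,mask.sum(),np.round(P[mask].mean(0),4),np.round(P[mask].std(0),4),P[mask][:,2].max())
print('jar',np.round(P[(P[...,2]>.05)&(P[...,2]<.08)&(np.hypot(P[...,0]-.373,P[...,1]+.18)<.05)].mean(0),3))
cv2.imwrite('pics/t9.png',im[...,::-1])
E
```

```text
clock: 27.05
position: [0.473, -0.2689, 0.2156]
force: [0.8, -0.8, 0.0]
gripper_force: 0.0
post rack xy [-0.051  -0.1746] 66
-0.09 0.044; -0.08 0.044; -0.07 0.043; -0.06 0.043; -0.05 0.044; -0.04 0.044; -0.03 0.043; -0.02 0.044; -0.01 0.044; -0.0 0.043; 0.01 0.043; 0.02 0.044; 0.03 0.043; 0.04 0.044; 0.05 0.044; 0.06 0.042; 0.07 0.043; 0.08 0.043; 0.09 0.045; 
dropper 48 [0.6731 0.1229 0.1051] [0.0035 0.0033 0.0042] 0.11213204312736202
bottle cap 464 [0.67   0.0381 0.098 ] [0.0114 0.0112 0.0024] 0.10327295768579092
jar [ 0.373 -0.18   0.061]
```

The rod reaches the stop with no gap. The bottle is upright (cap top at z 0.098, on the mat centre to about 2 mm), and the dropper and jar have not moved.

```bash
python3 -m inch '[[0,0,0,0,0],[0,0,0,0,0]]' | head -1; python3 -c "
from cell import workorder; print(workorder.job_done())"
```

```text
clock: 27.35
the job is handed in; nothing more can be done
None
```

The bottle stands upright on the cork mat, released, and the rod was slid home to a hard stop, with no gap seen at the end stop. The job went in at about 27 s; the dropper and jar measured where they were, but I did not re-measure the cast. My first grasp slipped and dropped the bottle back on the bench, so I picked it up again, and setting it down once reached 37 N at the wrist.

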